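# Pack out a test-jig nest and hold the LED module down on its pins

### The arm

A 7-joint arm with a two-finger parallel gripper is mounted at the origin on a cart in front of the work surface, level with it; the furniture and walls round the work are solid. World frame = base frame: x ahead of the robot, y to its left, z up, the work surface at z = 0. Lengths are in m, angles in rad, forces in N, time in s.
With the tool pointing down it reaches from about 0.35 to 0.9 m from the base axis. Payload 8.1 kg.
Tool frame: the origin (TCP) lies midway between the tips of the shut fingers; the grasp point (between the pads) lies arm.tcp_to_grasp behind it (arm.tcp_to_grasp is the distance from the TCP to the grasp point, in m); z points along the fingers, y is the line along which they close (so a half turn about z gives the same grasp; the last joint's range is limited). The gripper opens to 92 mm and grips with 3 to 60 N. Pads are 19 mm wide; open, the fingers measure 130 mm over their backs; the gripper's body (75 mm by 190 mm) begins 47 mm behind the grasp point.
Start: joints at [-1.252, 0.434, 0.025, 1.573, -0.012, 1.134, -0.075], TCP at [0.256, 0.57, 0.227] pointing down, gripper open.
Joint ranges: [-2.62, 2.62], [-0.44, 2.09], [-1.27, 1.32], [0.08, 2.57], [-1.32, 4.46], [0.12, 2], [-2.74, 2.74]. Speed limits (rad/s): [2.22, 2.22, 3.01, 3.01, 3.14, 3.14, 3.14].

### API

Orientations are given as a rotation vector (axis times angle).
In Python, from cell import observe, get_image, arm gives the robot as it stands. The module is installed in compiled form; this text tells all that it offers.
- The arm moves only by the tool drive_tool, never from a script. Its argument "steps" is a list of rows, each a list of 5 numbers: the closure, from 0 (fully open) to 1 (shut), then the shift along the world's x, y, z in mm, then the turn about the world's z in rad. In form: [[hand, x, y, z, roll], ...]. A call has 1 to 20 rows; each row shifts and turns the commanded pose from where the row before left it; what a row does not reach is not made up. A row lasts 1/12 s, in which the tool goes at most 41.7 mm and 7.16 degrees, less where a joint would pass 70% of its speed; a pose out of reach is approached as far as the arm can. A call with a gripper value outside its range is refused whole. The fingers move at their own pace and stop on an object; "grip_force" is the grip in N (left out, the last holds). Time passes only in rows, so rows that do not move let the fingers close. It gives the time, the measured TCP pose, the force, the opening and the grip force at its end, in the units of the state.
- observe(): the state, without advancing time (a new reading comes with each control period).
- get_image(name): name is "side" or "top"; returns a dict with "image" (480x640x3 uint8, red, green, blue), "vfov" (degrees; the focal length in pixels is half the picture's height over the tangent of half this angle, whatever the lens; pixels are square), "cx", "cy" (the principal point, pixels), "xyz" and "attitude" of the camera in the world. Camera axes: x right, y down, z forward; pixel columns grow to the right and rows downward; lengths in m; the calibration is good to about 2 mm. A picture is of the moment at which its call begins. There is no depth.
- arm.sign_off(): hands the job in; it is judged then, once.
The state is a dict: "clock": time; "joints": joint angles; "dq": joint speeds; "joint_efforts": joint torques, N m; "position": TCP position; "ee_rot": TCP orientation; "force": force on the tool from outside, world axes, zero at the start; "ft_torque": the same for the moment, N m; "width": opening from 0.0 (shut) to 1.0 (fully open); "gripper_force": force on a finger pad.
Only numpy, scipy, OpenCV 4.12 (cv2) and the standard library are available. Lean on these libraries where they do the work, as an engineer would, in place of code of your own. Each camera call takes 0.05 s, during which the arm holds its last target. There are 200 camera calls.

### The job

Set up the bench test jig: turn the knurled ring of the round coding plug clockwise to its locked stop, and slide the white packer nose first along the nest floor into the gap at the end of the LED module that is wide enough for its nose, until the nose meets the back wall. Then press the module straight down on its spring pins with closed fingertips until its face is flush with the nest walls, and finish while still holding it pressed there. Leave the solder reel, the rosin tin and the small metal tee connector where they are.

Things in the scene. Friction and masses are not known exactly. Their poses are not given: they have to be found in the camera images.
- jig: Fixed bench test jig: aluminium base plate on rubber feet with a grey walled nest. Origin: on the desk (z = 0) below the middle of the nest; +x is the way the packer slides in (away from the open front), +y left of that. Base plate x -50 to +40, y -43 to +86 mm. The plug stands at x -6, y 62 mm; a flat circuit board (under 4 mm high) lies behind it.
- nest (a point): Middle of the nest floor, which is the base plate's top, 10 mm above the desk. The module's pocket is 62 mm long (jig y) and 50.5 mm wide (jig x). Four spring pins at jig x = +-14, y = +-12 mm rise 4 mm from the floor. The front rail (jig x -33 to -25, y -15 to +15 mm) leaves the nest open at both ends of the front, 16 mm each, for the packer.
- wall_left (a point): Top edge of the inner face of the left end wall, at jig y = +31 mm, 22 mm above the desk. Nest walls are 8 mm thick and 12 mm high; the end walls run from jig x -33 to +33 mm.
- wall_right (a point): The same on the right end wall, at jig y = -31 mm.
- wall_back (a point): Top edge of the inner face of the back wall, at jig x = +25 mm, 22 mm above the desk: the packer's nose stops there.
- module: Black LED dot-matrix module with 8 by 8 pale dots, 48 x 48 x 12 mm, 40 g, loose in the nest on the spring pins, parallel to the jig. Origin: centre of its underside. It can slide along the jig's y: its two end gaps add up to 14 mm, one starts 7 to 13 mm wide, the other 7 to 1 mm. Any place along the nest suits its contacts.
- module_top (a point): Centre of the module's upper face, the place to press. At rest it is 26 mm above the desk, 4 mm proud of the walls; the pins give way from 3 N, and at 8 N the underside meets the nest floor and the face is flush with the wall tops, 22 mm above the desk. Released, it springs up again.
- packer: White plastic bar, 90 mm long (x), 12 mm thick (y), 12 mm high, 35 to 70 g, loose on the desk. Origin: centre of its underside; +x points to the nose, which tapers on both sides over 20 mm from 12 to 4 mm, so that it wedges the module over to the other end. Home: on the nest floor between module and end wall, along the jig's x, origin at jig x = -20 mm, grip sticking out at the front.
- packer_grip (a point): Middle of the packer's grip at its tail (30 mm long, 22 mm high), 30 mm behind the packer's origin and 12 mm above its underside; grip across the 12 mm thickness. Packer, module and nest slide easily on one another (friction about 0.25).
- packer_nose (a point): Tip of the packer's nose, at the underside, 45 mm ahead of its origin.
- plug_ring (a joint): Angle of the knurled ring of the coding plug: 0 unlocked, grows as it is turned clockwise seen from above, locked at its stop at 1.047 (60 degrees), where its black bar mark meets the white mark on the socket flange; starts between 0 and 0.25. It stays where it is left; 0.1 N m turns it.
- ring_mid (a point): Centre of the knurled ring, on its vertical axis at half its height, 22 mm above the desk. Ring 32 mm across, from 14.5 to 29.5 mm above the desk; the black plug inside it ends 34.5 mm above the desk, the square socket flange (42 mm) below it is 14 mm above the desk.
- reel: Bystander: reel of dark solder wire, 90 mm across, 84 mm tall, standing right of and behind the jig. Origin: centre of its underside.
- tin: Bystander: open round tin of rosin, 67 mm across, 42 mm tall, left of the jig. Origin: centre of its underside.
- tee: Bystander: small bronze tee connector, 16 x 33 x 26 mm, on the right of the desk near the packer. Origin: centre of its underside.

How it is judged:
By the outcome, as a careful person would: the job done as asked, in the order asked, and still so for the second after the job is handed in, while the arm keeps its last pose, push and grip.
It also fails if it takes over 61 s, if anything falls off the work surface, if the arm or the gripper's body presses on something with over 40 N, if the wrist force passes 120 N, or if a joint passes its speed limit or range.

## Working session

There is one attempt and no reset: what is moved stays moved. The work goes in short steps, Python scripts to look and compute and a tool call to move; the robot and the scene stay as the last step left them, time stands still between calls to the robot, and variables do not carry over. Pictures are saved under pics/ and viewed, at most 10 in all, crops included, and the job is handed in when it is done.

Besides the shell and the picture viewer there is one more tool, called after "Emit:" as name(argument=value, ...) on one line, values as JSON. drive_tool: Moves the arm, as the interface text tells. Its arguments: {"type":"object","properties":{"steps":{"type":"array"},"grip_force":{"type":"number"}},"required":["steps"]}

```bash
mkdir -p pics
python3 - <<'E'
from cell import observe,get_image,arm
import cv2,pickle
print(observe(), arm.tcp_to_grasp)
for n in("top","side"):
    d=get_image(n); pickle.dump(d,open(n+".pkl","wb"))
    cv2.imwrite(f"pics/{n}0.png",d["image"][:,:,::-1]); print({k:v for k,v in d.items() if k!="image"})
E
```

```text
{'clock': 0.0, 'joints': array([-1.25159872,  0.43523105,  0.02496786,  1.57411077, -0.01161814,
        1.13395793, -0.0751016 ]), 'dq': array([ 2.06967646e-06, -3.18321173e-04, -1.09767962e-03,  2.47274010e-03,
       -1.49117936e-03, -5.46854654e-05, -6.96284063e-05]), 'joint_efforts': array([ 7.73341289e-04, -6.67853951e+01,  9.85158384e-01, -3.14451993e+01,
       -6.06325851e-02,  4.28126310e-02,  1.28104075e-04]), 'position': array([0.25571218, 0.5697397 , 0.22593459]), 'ee_rot': array([-6.57728960e-01, -3.07175904e+00,  2.43216994e-03]), 'force': array([-0.49034418, -1.40352166,  0.6156983 ]), 'ft_torque': array([ 0.0174862 , -0.02759831, -0.04488414]), 'gripper_force': 0.0, 'width': 1.0017780227041637} 0.0188
{'vfov': 43.533787773792746, 'cx': 323.5636519649556, 'cy': 240.22663531324713, 'xyz': array([0.37227253, 0.13344695, 1.65630299]), 'attitude': array([-2.16556338,  2.1922572 , -0.126894  ])}
{'vfov': 57.420625119016016, 'cx': 321.6850383645541, 'cy': 246.17495442309217, 'xyz': array([ 0.2448585 , -0.65275792,  0.58624487]), 'attitude': array([-2.13593281,  0.34375759, -0.21294788])}
```

View pics/top0.png

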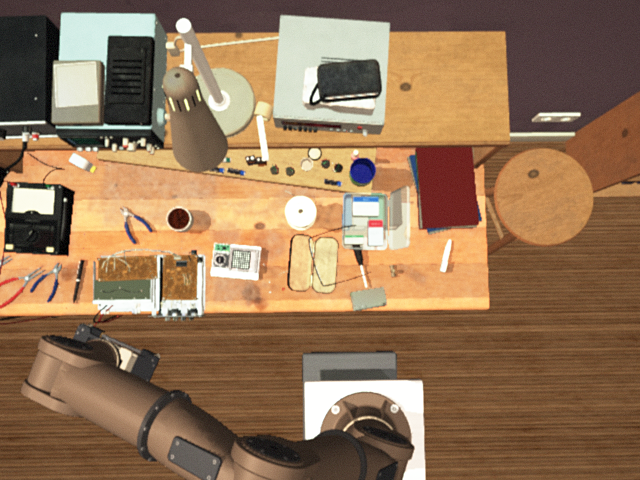

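View pics/side0.png

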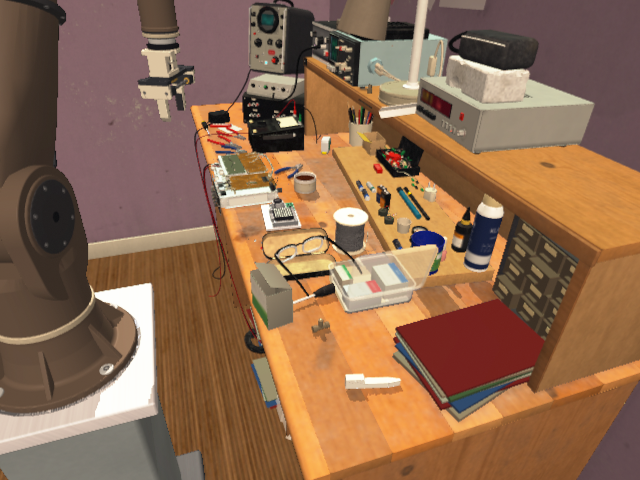

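The top view shows the jig at about (236,261), the packer at (446,255), the tee at (393,271), the reel at (300,212) and the tin at (178,218). In the side view the jig is at (281,213), the packer at (372,382) and the tee at (320,327). Next I'll enlarge both jig regions and calibrate.

```bash
cat > h.py <<'E'
import numpy as np,cv2,pickle
from scipy.spatial.transform import Rotation as R
def load(n): return pickle.load(open(n+".pkl","rb"))
def snap(n):
    from cell import get_image
    d=get_image(n); pickle.dump(d,open(n+".pkl","wb")); return d
def f(d): return 240/np.tan(np.radians(d["vfov"])/2)
def ray(d,u,v,z):
    r=R.from_rotvec(d["attitude"]).apply([(u-d["cx"])/f(d),(v-d["cy"])/f(d),1])
    return d["xyz"]+r*(z-d["xyz"][2])/r[2]
def proj(d,p):
    c=R.from_rotvec(d["attitude"]).inv().apply(np.atleast_2d(p)-d["xyz"])
    return c[:,:2]/c[:,2:]*f(d)+[d["cx"],d["cy"]]
def crop(d,x,y,w,h,s): return cv2.resize(d["image"][y:y+h,x:x+w,::-1],None,fx=s,fy=s,interpolation=cv2.INTER_CUBIC)
E
python3 - <<'E'
from h import *
t=load("top");s=load("side")
a=crop(t,200,235,66,50,6);b=crop(s,255,190,66,50,6);c=crop(t,380,230,80,50,5);e=crop(s,300,310,114,85,3.5)
o=np.zeros((600,800,3),np.uint8)
for i,(y,x) in zip((a,b,c,e),((0,0),(0,400),(302,0),(302,401))):o[y:y+i.shape[0],x:x+i.shape[1]]=i[:600-y,:800-x]
cv2.imwrite("pics/c1.png",o)
# packer mask
for d,x,y,w,h,z in((t,425,230,40,50,.012),(s,335,365,80,35,.012)):
    im=d["image"][y:y+h,x:x+w]; hsv=cv2.cvtColor(im,cv2.COLOR_RGB2HSV)
    m=((hsv[...,1]<70)&(hsv[...,2]>150)).astype(np.uint8)
    n,l,st,ce=cv2.connectedComponentsWithStats(m);k=1+np.argmax(st[1:,4])
    pts=np.argwhere(l==k)[:,::-1]+[x,y]
    hu=cv2.convexHull(pts.astype(np.int32))[:,0]
    print(st[k],hu.tolist())
    print(cv2.minAreaRect(np.float32([ray(d,*p,z)[:2]*1000 for p in hu])))
print(ray(t,236,261,.02),ray(s,281,213,.02))
E
```

```text
[ 15   9  12  33 187] [[451, 242], [450, 249], [447, 264], [446, 268], [445, 271], [441, 271], [440, 270], [440, 267], [442, 258], [445, 246], [448, 240], [449, 239], [450, 239], [451, 241]]
((490.38507080078125, -232.4639434814453), (16.972043991088867, 92.11343383789062), 75.64472961425781)
[ 11   9  54  15 589] [[399, 383], [398, 384], [393, 386], [388, 387], [357, 388], [347, 388], [346, 387], [346, 375], [347, 374], [362, 374], [392, 377], [398, 378], [399, 379]]
((487.59588623046875, -235.92776489257812), (28.11513328552246, 87.86439514160156), 72.07833099365234)
[0.4803139  0.34261418 0.02      ] [0.48197505 0.3333914  0.02      ]
```

View pics/c1.png

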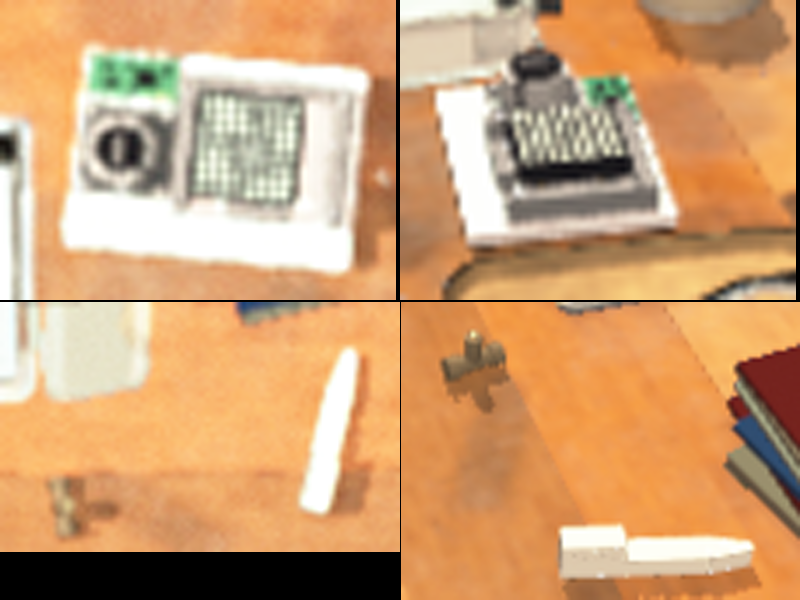

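The right-hand gap (jig −y, image right) is the wide one. The module sits against the left, and the packer's nose points to +x and slightly −y. Now I'll work out the poses.

Run:
```python
from h import *
np.set_printoptions(precision=1,suppress=True)
t=load("top");s=load("side")
def mask(d,x,y,w,h,S,fn):
    im=cv2.resize(d["image"][y:y+h,x:x+w],None,fx=S,fy=S,interpolation=cv2.INTER_LINEAR)
    m=fn(cv2.cvtColor(im,cv2.COLOR_RGB2HSV)).astype(np.uint8)
    n,l,st,ce=cv2.connectedComponentsWithStats(m);k=1+np.argmax(st[1:,4])
    p=np.argwhere(l==k)[:,::-1]
    return (cv2.convexHull(p.astype(np.int32))[:,0]+.5)/S-.5+[x,y]
wood=lambda q:~((q[...,0]<25)&(q[...,1]>75))
for d,b in((t,(208,238,56,46)),):
    hu=mask(d,*b,6,wood)
    r=cv2.minAreaRect(np.float32([ray(d,*p,.010)[:2]*1000 for p in hu])); print("plate",r)
    print(cv2.boxPoints(r))
print("side corners: FL FR BR",*[ray(s,u,v,.01)[:2]*1000 for u,v in((261.2,205),(266.7,230.8),(301.3,226.7))])
pt=lambda d,u,v,z:ray(d,u,v,z)[:2]*1000
# ring black plug top
print("plug top", pt(t,200+119/6-.4,235+148/6-.4,.0345), "side",pt(s,255+135/6-.4,190+64/6-.4,.0345))
# module top face corners (crop) : TL TR BR BL
print("module top",*[pt(t,200+a/6-.4,235+b/6-.4,.026) for a,b in((197,90),(304,95),(297,210),(188,203))])
print("walls inner R", *[pt(t,200+a/6-.4,235+b/6-.4,.022) for a,b in((352,82),(335,228))])
hu=mask(t,425,230,40,50,6,lambda q:(q[...,1]<70)&(q[...,2]>150))
print(hu.tolist()[::3])
hs=mask(s,335,365,80,35,6,lambda q:(q[...,1]<60)&(q[...,2]>120))
print(hs.round(1).tolist()[::2])
print("packer top cam: nose,tailL,tailR",pt(t,450.3,238.8,.006),pt(t,440,270,0),pt(t,445,271,.022))
print("side: nose z6, tail bl z0, tail tl z22, ", pt(s,400,381,.006),pt(s,345.7,388.5,0),pt(s,345.7,374,.022))
```

```text
plate ((481.13250732421875, 345.614501953125), (134.4514923095703, 95.37785339355469), 84.03804779052734)
[[426.7 283.7]
 [521.6 273.8]
 [535.5 407.5]
 [440.7 417.4]]
side corners: FL FR BR [445.3 410.2] [429.2 272.9] [517.7 266.8]
plug top [484.6 385.3] side [483.4 379.1]
module top [511.  351.5] [508.2 303.2] [456.2 306.4] [459.9 355.5]
walls inner R [514.2 281.9] [448.  289.7]
[[451.0833333333333, 241.08333333333334], [450.0833333333333, 249.08333333333334], [446.25, 267.5833333333333], [444.4166666666667, 271.5833333333333], [442.4166666666667, 271.5833333333333], [439.75, 270.4166666666667], [441.75, 258.4166666666667], [444.75, 246.41666666666666], [447.75, 239.75], [449.25, 238.75], [450.75, 239.91666666666666]]
[[399.8, 379.9], [397.9, 383.8], [397.4, 384.1], [388.1, 387.1], [356.2, 388.2], [346.9, 387.2], [345.9, 386.8], [345.2, 379.1], [345.4, 374.9], [345.9, 374.2], [352.6, 373.9], [362.1, 373.8], [398.8, 378.1], [399.8, 379.6]]
packer top cam: nose,tailL,tailR [ 535.7 -247.7] [ 450.  -217.6] [ 446.  -226.5]
side: nose z6, tail bl z0, tail tl z22,  [ 533.2 -245.8] [ 444.6 -227.8] [ 447.6 -217.1]
```

Measured poses:

| Item | World position (mm) | Yaw (rad) |
|---|---|---|
| Jig origin | (484, 324) | −0.104 |
| Plug | (484.5, 385.7) | – |
| Module centre | jig y ≈ +5.5 | – |
| Packer grip | (462, −227) | −0.265 |

The first move takes the hand above the plug, fingers along jig x +33° and part-open.

Emit:
drive_tool(steps=[[0.4, 23, -18, -5, -0.068], [0.45, 23, -18, -10, -0.068], [0.45, 23, -18, -10, -0.068], [0.45, 23, -18, -10, -0.068], [0.45, 23, -18, -10, -0.068], [0.45, 23, -18, -10, -0.068], [0.45, 23, -18, -10, -0.068], [0.45, 23, -19, -10, -0.068], [0.45, 23, -19, -10, -0.068], [0.45, 22, -20, -10, -0.068], [0.45, 0, 0, 0, 0], [0.45, 0, 0, 0, 0], [0.45, 0, 0, 0, 0]], grip_force=30)

```text
clock: 1.18
position: [0.4844, 0.3865, 0.1314]
ee_rot: [-1.643, -2.677, 0.001]
force: [-0.6, 0.9, -0.6]
width: 0.554
gripper_force: 0.0
```

Run:
```python
from h import *
from cell import observe
t=snap("top");s=snap("side");o=observe();p=o["position"];print(p,o["ee_rot"],o["width"],o["force"],o["ft_torque"],o["joints"])
def mark(d,x,y,w,h,k):
    c=crop(d,x,y,w,h,k)
    for q,col in((p,(0,0,255)),([.4845,.3855,.0295],(255,0,0))):
        u=(proj(d,q)[0]-[x,y]+.5)*k; cv2.circle(c,tuple(int(v) for v in u),4,col,1)
    return c
cv2.imwrite("pics/m1.png",np.hstack([mark(t,190,220,80,70,5),mark(s,245,160,80,70,5)]))
```

```text
[0.48387235 0.38754293 0.13188939] [-1.64085648e+00 -2.67811404e+00 -6.86756993e-04] 0.5509706026711441 [0.13045007 0.9171495  0.12399675] [-0.01162238  0.00193682 -0.02257826] [-0.9126506   0.51795536  0.22170745  1.70983966 -0.13745852  0.92875414
 -0.16522585]
```

View pics/m1.png

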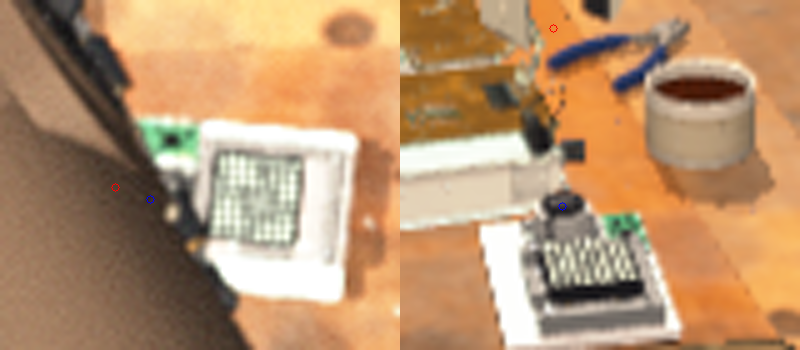

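The side view has the fingers straddling the plug line, as predicted. The marks fall on the tip midpoint (153,28 in the right panel) and the plug (162,205). Next: descend, close and check.

Emit:
drive_tool(steps=[[0.45, 0.5, -1, -30, 0], [0.45, 0, 0, -30, 0], [0.45, 0, 0, -25, 0], [0.45, 0, 0, -15, 0], [0.45, 0, 0, -7, 0], [0.45, 0, 0, 0, 0], [0.45, 0, 0, 0, 0], [0.45, 0, 0, 0, 0], [1, 0, 0, 0, 0], [1, 0, 0, 0, 0], [1, 0, 0, 0, 0], [1, 0, 0, 0, 0], [1, 0, 0, 0, 0], [1, 0, 0, 0, 0]], grip_force=30)

```text
clock: 2.45
position: [0.4835, 0.3844, 0.0248]
ee_rot: [-1.643, -2.675, 0.005]
force: [-6.2, -3.3, 7.0]
width: 0.304
gripper_force: 30.0
```

Emit:
drive_tool(steps=[[1, 0, 0, 0, -0.1], [1, 0, 0, 0, -0.1], [1, 0, 0, 0, -0.1], [1, 0, 0, 0, -0.1], [1, 0, 0, 0, -0.1], [1, 0, 0, 0, -0.1], [1, 0, 0, 0, -0.1], [1, 0, 0, 0, 0], [1, 0, 0, 0, 0]])

```text
clock: 3.2
position: [0.4825, 0.3842, 0.0248]
ee_rot: [-2.462, -1.949, 0.008]
force: [-9.2, -3.6, 10.5]
width: 0.304
gripper_force: 30.0
```

```bash
python3 -c "
from cell import observe
o=observe();print({k:o[k] for k in('position','ee_rot','force','ft_torque','width','joints')})"
```

```text
{'position': array([0.48249867, 0.38423683, 0.02477201]), 'ee_rot': array([-2.46179242, -1.94938502,  0.00826784]), 'force': array([-9.16941539, -3.57728234, 10.54494613]), 'ft_torque': array([-1.04196131,  2.23133663, -0.02205472]), 'width': 0.30381099482317975, 'joints': array([-1.01280626,  0.67141727,  0.38139446,  1.80288564, -0.35297049,
        0.74020067, -0.67303675])}
```

Emit:
drive_tool(steps=[[1, -1, -0.5, 0, -0.1], [1, 0, 0, 0, -0.1], [1, 0, 0, 0, 0], [1, 0, 0, 0, 0]])

```text
clock: 3.53
position: [0.4821, 0.3843, 0.0248]
ee_rot: [-2.644, -1.694, 0.006]
force: [-6.9, -2.6, 7.7]
width: 0.304
gripper_force: 30.0
```

```bash
python3 -c "
from cell import observe
o=observe();print({k:o[k] for k in('position','ee_rot','force','ft_torque','width','joints')})"
```

```text
{'position': array([0.48212656, 0.38433957, 0.02481693]), 'ee_rot': array([-2.64435422, -1.6940587 ,  0.00599995]), 'force': array([-6.89356983, -2.56010719,  7.67869861]), 'ft_torque': array([-0.66466164,  1.75034761, -0.02007248]), 'width': 0.3035939546261062, 'joints': array([-1.04896991,  0.6796033 ,  0.43634767,  1.80818394, -0.40423463,
        0.74681768, -0.82708158])}
```

Emit:
drive_tool(steps=[[1, 0, 0, 0, -0.07], [1, 0, 0, 0, -0.07], [1, 0, 0, 0, 0], [1, 0, 0, 0, 0]])

```text
clock: 3.87
position: [0.4824, 0.385, 0.0248]
ee_rot: [-2.756, -1.506, 0.005]
force: [-6.2, -0.0, 5.0]
width: 0.304
gripper_force: 30.0
```

```bash
python3 -c "
from cell import observe
o=observe();print({k:o[k] for k in('position','ee_rot','force','ft_torque','width','joints')})"
```

```text
{'position': array([0.48235718, 0.38499685, 0.02479558]), 'ee_rot': array([-2.75569055, -1.50567359,  0.0046798 ]), 'force': array([-6.17929169, -0.0148966 ,  5.0304819 ]), 'ft_torque': array([-0.2025072 ,  1.50423475, -0.07277521]), 'width': 0.30418670425043753, 'joints': array([-1.07333033,  0.68719253,  0.47426837,  1.8097356 , -0.44009379,
        0.75374961, -0.93468486])}
```

Emit:
drive_tool(steps=[[1, 0, 0, 0, -0.07], [1, 0, 0, 0, -0.07], [1, 0, 0, 0, 0], [1, 0, 0, 0, 0]])

```text
clock: 4.2
position: [0.4826, 0.3855, 0.0248]
ee_rot: [-2.853, -1.312, 0.004]
force: [-7.0, 1.2, 5.2]
width: 0.304
gripper_force: 30.0
```

```bash
python3 -c "
from cell import observe
o=observe();print({k:o[k] for k in('position','ee_rot','force','ft_torque','width','joints')})"
```

```text
{'position': array([0.48257722, 0.38545569, 0.02481683]), 'ee_rot': array([-2.85303772, -1.31202807,  0.00368961]), 'force': array([-6.95455031,  1.16510763,  5.16039734]), 'ft_torque': array([0.04060749, 1.49084038, 0.17966127]), 'width': 0.30395171591245596, 'joints': array([-1.09742018,  0.69544632,  0.51224038,  1.81132428, -0.47527536,
        0.76178537, -1.04149065])}
```

Emit:
drive_tool(steps=[[1, 0, 0, 0, -0.05], [1, 0, 0, 0, -0.05], [1, 0, 0, 0, 0], [1, 0, 0, 0, 0]])

```text
clock: 4.53
position: [0.4829, 0.3858, 0.0248]
ee_rot: [-2.914, -1.169, 0.003]
force: [-5.7, 1.9, 3.9]
width: 0.303
gripper_force: 30.0
```

```bash
python3 -c "
from cell import observe
o=observe();print({k:o[k] for k in('position','ee_rot','force','ft_torque','width')})"
```

```text
{'position': array([0.48289721, 0.38580214, 0.02484774]), 'ee_rot': array([-2.91448562e+00, -1.16851416e+00,  2.57631527e-03]), 'force': array([-5.71156627,  1.87793752,  3.86047411]), 'ft_torque': array([ 0.4383273 ,  1.39806333, -0.07949458]), 'width': 0.3030880142616212}
```

Emit:
drive_tool(steps=[[0.62, 0, 0, 0, 0], [0.62, 0, 0, 0, 0], [0.62, 0, 0, 0, 0], [0.6, 0, 0, 15, 0], [0.6, 0, 0, 35, 0], [0.6, 0, 0, 40, 0], [0.6, 0, 0, 40, 0], [0.5, 0, -20, 40, 0.1], [0.5, 0, -40, 10, 0.12], [0.4, 0, -40, 0, 0.12], [0.4, 0, -40, 0, 0.12], [0.4, 0, -40, 0, 0.12], [0.4, 0, -40, 0, 0.12], [0.4, 0, -40, 0, 0.12], [0.4, 0, -20, 0, 0.12]])

```text
clock: 5.78
position: [0.4844, 0.1002, 0.2025]
ee_rot: [2.071, 2.36, -0.0]
force: [-0.4, -0.5, 0.3]
width: 0.598
gripper_force: 0.0
```

Run:
```python
from h import *
from cell import observe
t=snap("top");s=snap("side");o=observe();print(o["position"],o["ee_rot"],o["force"],o["ft_torque"])
old=cv2.imread("pics/top0.png");olds=cv2.imread("pics/side0.png")
r=lambda i,x,y,w,h,k:cv2.resize(i[y:y+h,x:x+w],(w*k,h*k),interpolation=cv2.INTER_CUBIC)
b=(206,240,32,30,12);c=(262,192,32,30,12)
cv2.imwrite("pics/r1.png",np.vstack([np.hstack([r(old,*b),r(t["image"][:,:,::-1],*b)]),np.hstack([r(olds,*c),r(s["image"][:,:,::-1],*c)])])[:, :].copy()[:600] if False else cv2.resize(np.vstack([np.hstack([r(old,*b),r(t["image"][:,:,::-1],*b)]),np.hstack([r(olds,*c),r(s["image"][:,:,::-1],*c)])]),(640,600)))
```

```text
[0.48475807 0.10078824 0.20261965] [2.07511982e+00 2.35683635e+00 4.95504878e-04] [0.70843462 0.50448101 0.40780034] [-0.03894353  0.0213828  -0.04385746]
```

View pics/r1.png

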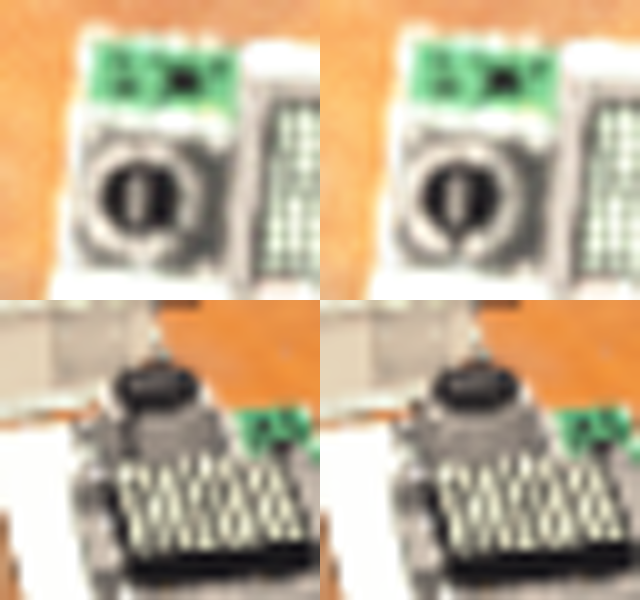

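The left panels are before and the right panels after. The ring's dark bar has moved from lower right (about 185,220) to the bottom (458,243), just above the white flange mark (460,265). I'll get the mark's angle numerically.

Run:
```python
from h import *
t=load("top"); old=cv2.imread("pics/top0.png")[:,:,::-1]
c0=np.array([.4845,.3857])
g=[cv2.cvtColor(np.ascontiguousarray(i),cv2.COLOR_RGB2GRAY).astype(np.float32) for i in(old,t["image"])]
for r,z in((.0125,.0295),(.014,.0295),(.019,.014),(.0205,.014)):
    print(r)
    an=np.radians(np.arange(150,331,12))   # world angle
    for i in g:
        p=np.array([[c0[0]+r*np.cos(a),c0[1]+r*np.sin(a),z] for a in an]);uv=proj(t,p).astype(np.float32)
        print(cv2.remap(i,uv[None,:,0].copy(),uv[None,:,1].copy(),cv2.INTER_LINEAR)[0].astype(int).tolist())
```

```text
0.0125
[202, 199, 216, 210, 216, 172, 133, 121, 158, 164, 153, 163, 164, 150, 156, 180]
[208, 185, 131, 184, 225, 185, 174, 175, 182, 176, 158, 161, 167, 156, 169, 196]
0.014
[221, 197, 218, 218, 216, 183, 138, 133, 159, 157, 158, 168, 169, 163, 162, 199]
[231, 192, 138, 189, 221, 197, 183, 184, 182, 173, 163, 161, 172, 172, 179, 214]
0.019
[162, 207, 232, 207, 150, 109, 95, 84, 95, 104, 110, 97, 92, 96, 109, 147]
[166, 209, 234, 212, 159, 116, 100, 91, 93, 111, 116, 102, 93, 99, 114, 156]
0.0205
[192, 241, 244, 229, 178, 133, 120, 91, 107, 129, 133, 110, 98, 114, 132, 180]
[197, 247, 249, 234, 189, 139, 123, 97, 109, 135, 141, 115, 102, 115, 139, 189]
```

The bar has turned from 229° to 174°, which matches the white mark at 174°, so the ring is locked. Now to the packer.

Emit:
drive_tool(steps=[[0.2, -2, -30, 0, 0.107], [0.2, -2, -30, 0, 0.107], [0.2, -2, -30, 0, 0.107], [0.2, -2, -30, 0, 0.107], [0.2, -2, -30, 0, 0.107], [0.2, -2, -30, 0, 0.107], [0.2, -2, -30, 0, 0.107], [0.2, -2, -30, 0, 0.107], [0.2, -2, -30, 0, 0.107], [0.2, -2, -30, 0, 0.107], [0.2, -3, -27, -30, 0.107], [0.2, 0, 0, -30, 0], [0.2, 0, 0, -30, 0], [0.2, 0, 0, -20, 0], [0.2, 0, 0, 0, 0], [0.2, 0, 0, 0, 0], [0.2, 0, 0, 0, 0]])

```text
clock: 7.3
position: [0.4624, -0.221, 0.0932]
ee_rot: [0.415, 3.113, -0.001]
force: [0.5, 0.9, 0.9]
width: 0.804
gripper_force: 0.0
```

Run:
```python
from h import *
from cell import observe
t=snap("top");s=snap("side");o=observe();p=o["position"];print(p,o["ee_rot"],o["width"],o["force"])
def mark(d,x,y,w,h,k):
    c=crop(d,x,y,w,h,k)
    for q,col in((p,(0,0,255)),([p[0],p[1],0.022],(255,0,0))):
        u=(proj(d,q)[0]-[x,y]+.5)*k; cv2.circle(c,tuple(int(v) for v in u),4,col,1)
    return c
cv2.imwrite("pics/m2.png",np.hstack([mark(t,400,220,80,90,5),mark(s,320,310,80,90,5)]))
```

```text
[ 0.46271471 -0.22105934  0.09359713] [ 4.14423125e-01  3.11132718e+00 -5.97221420e-04] 0.800903909612253 [ 0.01487851 -1.06320276 -0.20824508]
```

View pics/m2.png

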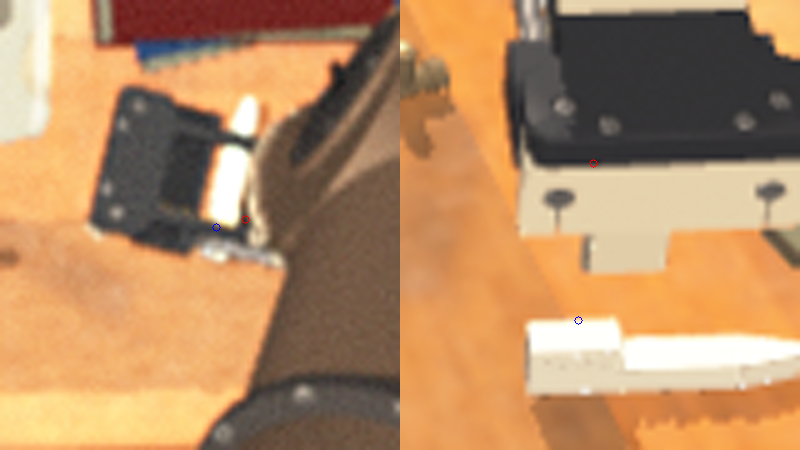

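The top view shows the packer between the fingers, with its grip centre about 5 mm to the −y side of the tool. The side view shows x centred on the grip (573,355). I'll correct y, descend and grip.

Emit:
drive_tool(steps=[[0.2, -0.5, -5.5, -25, 0], [0.2, 0, 0, -25, 0], [0.2, 0, 0, -22, 0], [0.2, 0, 0, -12, 0], [0.2, 0, 0, -6, 0], [0.2, 0, 0, 0, 0], [0.2, 0, 0, 0, 0], [1, 0, 0, 0, 0], [1, 0, 0, 0, 0], [1, 0, 0, 0, 0], [1, 0, 0, 0, 0], [1, 0, 0, 0, 0], [1, 0, 0, 0, 0], [1, 0, 0, 0, 0], [1, 0, 0, 0, 0], [1, 0, 0, 0, 0]], grip_force=30)

```text
clock: 8.73
position: [0.4609, -0.2264, 0.002]
ee_rot: [-0.415, -3.114, -0.0]
force: [0.9, 0.4, -0.7]
width: 0.194
gripper_force: 0.0
```

Emit:
drive_tool(steps=[[1, 0, 0, 0, 0], [1, 0, 0, 0, 0], [1, 0, 0, 0, 0], [1, 0, 0, 0, 0], [1, 0, 0, 0, 0]])

```text
clock: 9.15
position: [0.4609, -0.2264, 0.002]
ee_rot: [-0.415, -3.114, -0.0]
force: [-0.2, 0.2, 0.1]
width: 0.125
gripper_force: 30.0
```

The packer is gripped at 11.5 mm. Next: lift and carry it to the front of the right-hand opening.

Emit:
drive_tool(steps=[[1, 0, 0, 20, 0], [1, 0, 0, 35, 0], [1, 0, 0, 40, 0], [1, 0, 0, 40, 0], [1, 0, 5, 40, 0], [1, 0, 15, 22, 0], [1, 0, 30, 0, 0.016], [1, 0, 30, 0, 0.016], [1, 0, 30, 0, 0.016], [1, 0, 30, 0, 0.016], [1, 0, 30, 0, 0.016], [1, 0, 30, 0, 0.016], [1, 0, 30, 0, 0.016], [1, 0, 30, 0, 0.016], [1, 0, 30, 0, 0.016], [1, 0, 30, 0, 0.017], [1, 0, 30, 0, 0], [1, 0, 30, 0, 0]])

```text
clock: 10.65
position: [0.4605, 0.155, 0.1991]
ee_rot: [-0.163, -3.137, -0.0]
force: [0.9, 0.3, 0.2]
width: 0.129
gripper_force: 30.0
```

Emit:
drive_tool(steps=[[1, -15, 30, 0, 0], [1, -20, 30, 0, 0], [1, -20, 30, 0, 0], [1, -20, 30, 0, 0], [1, -20, 20, -20, 0], [1, -15, 10, -30, 0], [1, 0, 5, -40, 0], [1, 0, 0, -30, 0], [1, 0, 0, 0, 0], [1, 0, 0, 0, 0], [1, 0, 0, 0, 0]])

```text
clock: 11.57
position: [0.3518, 0.3088, 0.0804]
ee_rot: [0.165, 3.136, 0.001]
force: [0.6, -0.2, -0.9]
width: 0.13
gripper_force: 30.0
```

Emit:
drive_tool(steps=[[1, 0, 4, -25, 0], [1, 0, 0, -25, 0], [1, 0, 0, -14, 0], [1, 0, 0, 0, 0], [1, 0, 0, 0, 0], [1, 0, 0, 0, 0]])

```text
clock: 12.07
position: [0.3521, 0.3135, 0.0169]
ee_rot: [0.164, 3.135, 0.004]
force: [-0.4, 1.3, -0.6]
width: 0.131
gripper_force: 30.0
```

Run:
```python
from h import *
from cell import observe
t=snap("top");s=snap("side");o=observe();p=o["position"];print(p,o["ee_rot"],o["width"],o["force"])
a=crop(t,210,235,66,75,6);b=crop(s,250,185,66,75,6)
cv2.imwrite("pics/m3.png",np.hstack([a,b]))
```

```text
[0.35191459 0.31349436 0.01671024] [0.16372358 3.13544587 0.00373048] 0.12832357618138626 [-0.43399925  1.08023476 -0.22654115]
```

View pics/m3.png

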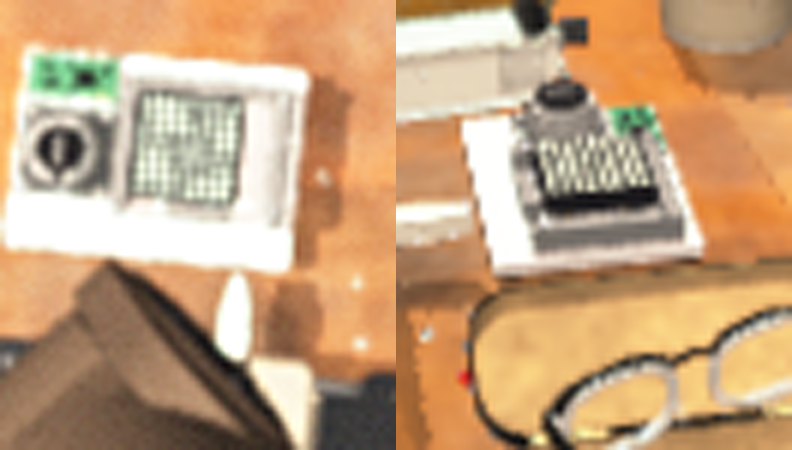

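Run:
```python
from h import *
np.set_printoptions(precision=1,suppress=True)
t=load("top");im=t["image"]
a=.104;c,s_=np.cos(a),np.sin(a);O=np.array([484.,324.])
def J(u,v,z):
    d=ray(t,u,v,z)[:2]*1000-O; return np.array([c*d[0]-s_*d[1],s_*d[0]+c*d[1]])
# nose row profiles: bright low-sat centroid
h=cv2.cvtColor(im,cv2.COLOR_RGB2HSV)
for v in range(280,294,2):
    m=(h[v,240:256,1]<80)&(h[v,240:256,2]>150)
    u=240+np.nonzero(m)[0]
    if len(u):print(v,u.min(),u.max(),"L z14",J(u.min()-.5,v,.0147),"R z26",J(u.max()+.5,v,.0267))
# jig-x-constant scan across the gap: grey values at z=.022 
for x in(-10,0,10):
    ys=np.arange(-46,10,2.)
    g=cv2.cvtColor(im,cv2.COLOR_RGB2GRAY).astype(np.float32)
    w=np.array([[O[0]+c*x+s_*y,O[1]-s_*x+c*y,22] for y in ys])/1000
    uv=proj(t,w).astype(np.float32)
    print(x,list(zip(ys.astype(int).tolist(),cv2.remap(g,uv[None,:,0].copy(),uv[None,:,1].copy(),cv2.INTER_LINEAR)[0].astype(int).tolist())))
```

```text
280 249 255 L z14 [-53.7 -20.4] R z26 [-52.3 -40.5]
282 248 250 L z14 [-59.4 -18.3] R z26 [-58.9 -27.6]
284 247 251 L z14 [-65.  -16.1] R z26 [-64.  -30.9]
286 246 251 L z14 [-70.6 -14. ] R z26 [-69.3 -31.4]
288 246 251 L z14 [-76.  -14.5] R z26 [-74.7 -32. ]
290 246 251 L z14 [-81.4 -15.1] R z26 [-80.  -32.5]
292 246 251 L z14 [-86.8 -15.7] R z26 [-85.4 -33.1]
-10 [(-46, 166), (-44, 208), (-42, 234), (-40, 200), (-38, 204), (-36, 211), (-34, 218), (-32, 229), (-30, 239), (-28, 246), (-26, 248), (-24, 250), (-22, 247), (-20, 215), (-18, 140), (-16, 164), (-14, 197), (-12, 217), (-10, 193), (-8, 202), (-6, 189), (-4, 167), (-2, 178), (0, 164), (2, 165), (4, 184), (6, 168), (8, 174)]
0 [(-46, 178), (-44, 222), (-42, 234), (-40, 207), (-38, 189), (-36, 203), (-34, 217), (-32, 229), (-30, 238), (-28, 246), (-26, 247), (-24, 247), (-22, 241), (-20, 207), (-18, 163), (-16, 163), (-14, 199), (-12, 179), (-10, 195), (-8, 201), (-6, 171), (-4, 167), (-2, 177), (0, 191), (2, 203), (4, 195), (6, 192), (8, 190)]
10 [(-46, 179), (-44, 226), (-42, 233), (-40, 216), (-38, 207), (-36, 213), (-34, 222), (-32, 234), (-30, 245), (-28, 247), (-26, 249), (-24, 250), (-22, 247), (-20, 196), (-18, 150), (-16, 163), (-14, 219), (-12, 221), (-10, 199), (-8, 217), (-6, 189), (-4, 186), (-2, 203), (0, 173), (2, 187), (4, 201), (6, 198), (8, 232)]
```

Emit:
drive_tool(steps=[[1, 0, -1, -2, 0], [1, 0, 0, -2, 0], [1, 5, -0.5, 0, 0], [1, 5, -0.5, 0, 0], [1, 5, -0.5, 0, 0], [1, 5, -0.5, 0, 0], [1, 5, -0.6, 0, 0], [1, 5, -0.5, 0, 0], [1, 5, -0.5, 0, 0], [1, 0, 0, 0, 0], [1, 0, 0, 0, 0]])

```text
clock: 13.08
position: [0.3777, 0.3074, 0.0094]
ee_rot: [-0.155, -3.125, 0.008]
force: [-24.1, 4.2, 4.7]
width: 0.127
gripper_force: 30.0
```

It is blocked at 24 N, so I'll look before doing anything else.

Run:
```python
from h import *
from cell import observe
t=snap("top");s=snap("side");o=observe();p=o["position"];print(p,o["ee_rot"],o["width"],o["force"],o["ft_torque"])
a=crop(t,210,235,66,75,6);b=crop(s,250,185,66,75,6)
cv2.imwrite("pics/m4.png",np.hstack([a,b]))
```

```text
[0.37765331 0.30733662 0.00941213] [-0.15491065 -3.1251842   0.00852268] 0.12664982054226992 [-23.24454135   4.55666864   3.161044  ] [0.9615722  5.36114387 0.04298487]
```

View pics/m4.png

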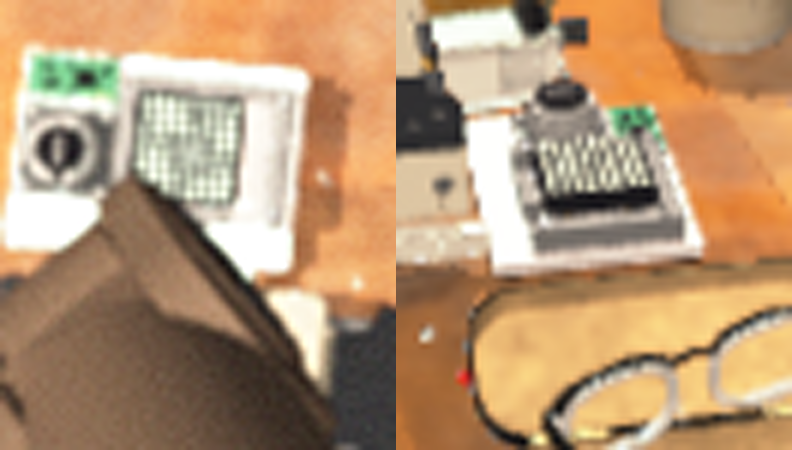

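The side view shows the packer still at the front edge of the plate (about 485,240), so the nose probably caught the plate edge. I'll back off, raise it and re-measure.

Emit:
drive_tool(steps=[[1, -10, 1, 0, 0], [1, -10, 1, 1, 0], [1, -10, 1, 2, 0], [1, -5, 1.5, 2, 0], [1, 0, 0, 0, 0], [1, 0, 0, 0, 0], [1, 0, 0, 0, 0]])

```text
clock: 13.77
position: [0.3517, 0.3127, 0.0163]
ee_rot: [0.164, 3.136, 0.001]
force: [0.2, 0.1, -0.7]
width: 0.126
gripper_force: 30.0
```

```bash
cat >> h.py <<'E'
A=.104;CA,SA=np.cos(A),np.sin(A);O=np.array([484.,324.])
def J(d,u,v,z):
    q=ray(d,u,v,z)[:2]*1000-O; return np.array([CA*q[0]-SA*q[1],SA*q[0]+CA*q[1]])
def TJ(p):
    q=np.array(p[:2])*1000-O; return np.array([CA*q[0]-SA*q[1],SA*q[0]+CA*q[1]])
E
python3 - <<'E'
from h import *
from cell import observe
np.set_printoptions(precision=1,suppress=True)
t=snap("top");s=snap("side");o=observe();p=o["position"];print(p*1000,TJ(p),o["ee_rot"],o["width"],o["force"])
h=cv2.cvtColor(t["image"],cv2.COLOR_RGB2HSV)
for v in range(276,300,2):
    m=(h[v,240:258,1]<80)&(h[v,240:258,2]>150)
    u=240+np.nonzero(m)[0]
    if len(u):print(v,u.min(),u.max(),J(t,u.min()-.5,v,.0147),J(t,u.max()+.5,v,.0267))
a=crop(t,210,235,66,75,6);b=crop(s,240,185,66,75,6)
cv2.imwrite("pics/m5.png",np.hstack([a,b]))
E
```

```text
[351.6 312.5  16.1] [-130.5  -25.2] [0.2 3.1 0. ] 0.1274787750264079 [ 0.1  0.4 -0.8]
276 240 257 [-45.1   5.1] [-41.  -44.8]
278 240 257 [-50.5   4.5] [-46.4 -45.3]
280 254 256 [-52.5 -33.9] [-52.  -43.2]
288 248 250 [-75.5 -19.9] [-74.9 -29.3]
290 247 250 [-81.2 -17.8] [-80.3 -29.9]
292 247 250 [-86.6 -18.4] [-85.6 -30.4]
294 248 250 [-91.7 -21.6] [-91. -31.]
296 251 257 [-96.3 -30.3] [-94.6 -50.3]
298 252 257 [-101.5  -33.5] [-99.9 -50.8]
```

View pics/m5.png

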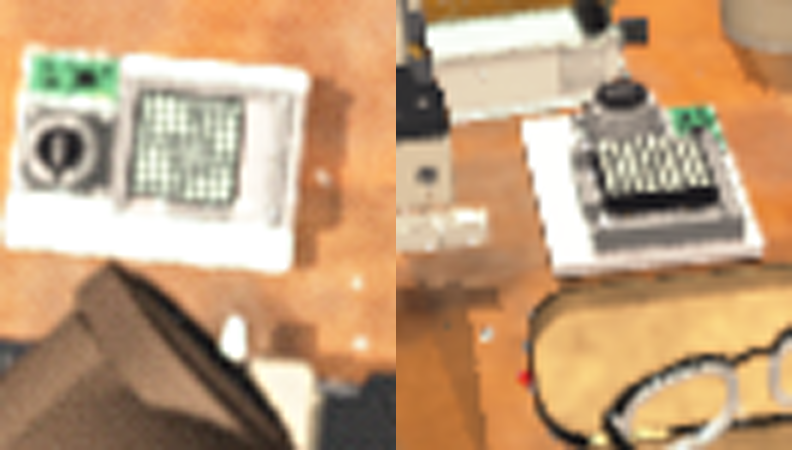

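The nose slipped back about 19 mm in the grip: its tip has gone from row 280 to row 287. It had caught the plate edge. I'll carry it in higher, lower it onto the floor inside the opening, push part-way and then re-grip further back.

Emit:
drive_tool(steps=[[1, 0, 0, 1.5, 0], [1, 6, -0.6, 0, 0], [1, 6, -0.6, 0, 0], [1, 6, -0.6, 0, 0], [1, 6, -0.6, 0, 0], [1, 6, -0.7, 0, 0], [1, 6, -0.6, 0, 0], [1, 6, -0.6, 0, 0], [1, 3, -0.3, 0, 0], [1, 0, 0, 0, 0], [1, 0, 0, 0, 0]], grip_force=50)

```text
clock: 14.78
position: [0.3959, 0.3079, 0.0175]
ee_rot: [-0.164, -3.137, 0.0]
force: [-0.8, -0.1, -1.4]
width: 0.125
gripper_force: 50.0
```

Emit:
drive_tool(steps=[[1, 0, 0, -1.5, 0], [1, 0, 0, -1.5, 0], [1, 0, 0, 0, 0], [1, 0, 0, 0, 0]])

```text
clock: 15.12
position: [0.3956, 0.3079, 0.0144]
ee_rot: [-0.163, -3.137, 0.0]
force: [0.1, 0.4, -0.4]
width: 0.127
gripper_force: 50.0
```

Emit:
drive_tool(steps=[[1, 0, 0, -1, 0], [1, 0, 0, 0, 0], [1, 0, 0, 0, 0]])

```text
clock: 15.37
position: [0.3958, 0.3079, 0.0135]
ee_rot: [-0.163, -3.137, 0.0]
force: [0.3, 0.7, 0.4]
width: 0.126
gripper_force: 50.0
```

Emit:
drive_tool(steps=[[1, 0, 0, -1, 0], [1, 0, 0, 0, 0], [1, 0, 0, 0, 0]])

```text
clock: 15.62
position: [0.3959, 0.3079, 0.0125]
ee_rot: [-0.163, -3.137, 0.0]
force: [0.1, 0.2, -1.4]
width: 0.126
gripper_force: 50.0
```

Emit:
drive_tool(steps=[[1, 4, -0.4, 0, 0], [1, 4, -0.4, 0, 0], [1, 4, -0.4, 0, 0], [1, 4, -0.5, 0, 0], [1, 0, 0, 0, 0], [1, 0, 0, 0, 0]])

```text
clock: 16.12
position: [0.4123, 0.306, 0.0125]
ee_rot: [0.165, 3.137, 0.0]
force: [0.0, 0.6, -1.1]
width: 0.123
gripper_force: 50.0
```

Emit:
drive_tool(steps=[[1, 0, 0, -0.7, 0], [1, 4, -0.4, 0, 0], [1, 4, -0.4, 0, 0], [1, 0, 0, 0, 0], [1, 0, 0, 0, 0]])

```text
clock: 16.53
position: [0.4203, 0.3053, 0.0119]
ee_rot: [0.164, 3.137, 0.0]
force: [0.2, -0.1, 1.1]
width: 0.123
gripper_force: 50.0
```

Emit:
drive_tool(steps=[[1, 4, -0.4, 0, 0], [1, 4, -0.4, 0, 0], [1, 4, -0.4, 0, 0], [1, 3, -0.3, 0, 0], [1, 0, 0, 0, 0], [1, 0, 0, 0, 0]])

```text
clock: 17.03
position: [0.4353, 0.3039, 0.0118]
ee_rot: [0.164, 3.137, 0.0]
force: [-0.4, -0.2, 0.6]
width: 0.127
gripper_force: 50.0
```

Run:
```python
from h import *
from cell import observe
np.set_printoptions(precision=1,suppress=True)
t=snap("top");s=snap("side");o=observe();p=o["position"];print(p*1000,TJ(p),o["ee_rot"],o["width"],o["force"])
a=crop(t,210,235,66,75,6);b=crop(s,240,185,66,75,6)
cv2.imwrite("pics/m6.png",np.hstack([a,b]))
```

```text
[435.1 303.9  11.9] [-46.6 -25.1] [0.2 3.1 0. ] 0.12723745941069578 [0.6 0.3 1.1]
```

View pics/m6.png

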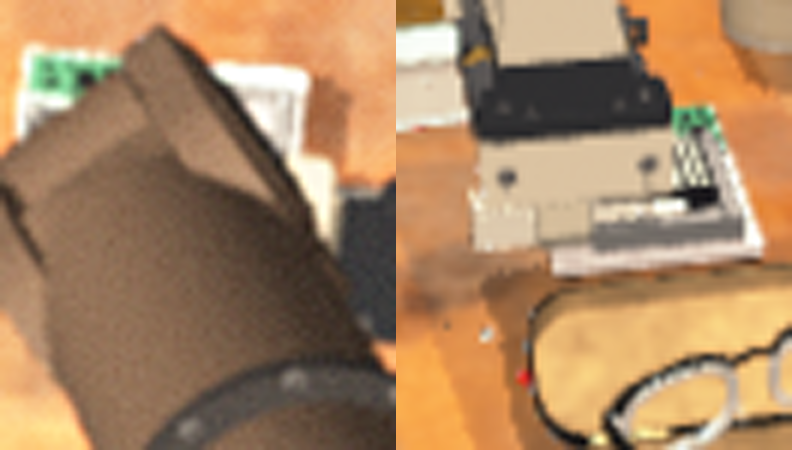

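The packer is in the right-hand gap with its nose past the rail; in the side panel the tip is at (690,200), about jig x +10. I'll release, move the grip back 18 mm and re-grip.

Emit:
drive_tool(steps=[[1, 0, 0, -0.5, 0], [1, 0, 0, 0, 0], [0.7, 0, 0, 0, 0], [0.7, 0, 0, 0, 0], [0.7, 0, 0, 0, 0], [0.7, 0, 0, 0, 0], [0.7, 0, 0, 0, 0], [0.7, -6, 0.6, 0, 0], [0.7, -6, 0.6, 0, 0], [0.7, -6, 0.7, 0, 0], [0.7, 0, 0, 0, 0], [0.7, 0, 0, 0, 0], [1, 0, 0, 0, 0], [1, 0, 0, 0, 0], [1, 0, 0, 0, 0], [1, 0, 0, 0, 0], [1, 0, 0, 0, 0], [1, 0, 0, 0, 0]], grip_force=50)

```text
clock: 18.63
position: [0.4171, 0.3058, 0.0114]
ee_rot: [0.164, 3.137, 0.0]
force: [-0.1, 0.1, 0.5]
width: 0.123
gripper_force: 50.0
```

Emit:
drive_tool(steps=[[1, 3, -0.3, 0, 0], [1, 3, -0.3, 0, 0], [1, 3, -0.3, 0, 0], [1, 3, -0.4, 0, 0], [1, 0, 0, 0, 0], [1, 0, 0, 0, 0]])

```text
clock: 19.13
position: [0.4295, 0.3045, 0.0114]
ee_rot: [0.164, 3.137, 0.0]
force: [-0.3, -0.5, 1.8]
width: 0.129
gripper_force: 50.0
```

Emit:
drive_tool(steps=[[1, 2, -0.2, 0, 0], [1, 2, -0.2, 0, 0], [1, 0, 0, 0, 0], [1, 0, 0, 0, 0]])

```text
clock: 19.47
position: [0.4332, 0.3041, 0.0114]
ee_rot: [0.164, 3.137, 0.0]
force: [0.5, -0.3, 1.4]
width: 0.124
gripper_force: 50.0
```

Emit:
drive_tool(steps=[[1, 2, -0.2, 0, 0], [1, 2, -0.2, 0, 0], [1, 0, 0, 0, 0], [1, 0, 0, 0, 0]])

```text
clock: 19.8
position: [0.4339, 0.3041, 0.0114]
ee_rot: [-0.16, -3.133, 0.001]
force: [-10.5, -0.1, 11.6]
width: 0.125
gripper_force: 50.0
```

Emit:
drive_tool(steps=[[1, 2, -0.2, 0, 0], [1, 2, -0.2, 0, 0], [1, 0, 0, 0, 0], [1, 0, 0, 0, 0]])

```text
clock: 20.13
position: [0.4343, 0.3039, 0.0111]
ee_rot: [-0.157, -3.128, 0.004]
force: [-21.2, 1.7, 19.3]
width: 0.126
gripper_force: 50.0
```

The hard stop came after about 16.5 mm of travel, which matches nose-to-back-wall (expected about 15.5). I'll relax the push, release and raise, then check numerically.

Emit:
drive_tool(steps=[[1, -3, 0.3, 0, 0], [1, -2, 0.2, 0, 0], [1, 0, 0, 0, 0], [1, 0, 0, 0, 0], [0.75, 0, 0, 0, 0], [0.75, 0, 0, 0, 0], [0.75, 0, 0, 0, 0], [0.75, 0, 0, 0, 0], [0.75, 0, 0, 0, 0], [0.75, 0, 0, 0, 0]])

```text
clock: 20.97
position: [0.4356, 0.3032, 0.0111]
ee_rot: [-0.164, -3.137, 0.001]
force: [-4.2, -1.7, -0.4]
width: 0.248
gripper_force: 1.7
```

Emit:
drive_tool(steps=[[0.72, 0, 0, 15, 0], [0.72, 0, 0, 30, 0], [0.72, 0, 0, 40, 0], [0.72, 0, 0, 40, 0], [0.72, 0, 0, 20, 0], [0.72, -10, -40, 0, 0], [0.72, -10, -40, 0, 0], [0.72, 0, -40, 0, 0], [0.72, 0, -40, 0, 0], [1, 0, -40, 0, 0], [1, 0, 0, 0, 0], [1, 0, 0, 0, 0]])

```text
clock: 21.97
position: [0.417, 0.1016, 0.157]
ee_rot: [0.172, 3.134, 0.001]
force: [-0.3, 1.2, 0.2]
width: 0.11
gripper_force: 0.0
```

Run:
```python
from h import *
from cell import observe
np.set_printoptions(precision=1,suppress=True)
t=snap("top");s=snap("side");o=observe();p=o["position"];print(p*1000,o["ee_rot"],o["width"],o["force"])
g=cv2.cvtColor(t["image"],cv2.COLOR_RGB2GRAY).astype(np.float32)
h=cv2.cvtColor(t["image"],cv2.COLOR_RGB2HSV).astype(np.float32)
def W(x,y,z): return [(O[0]+CA*x+SA*y)/1000,(O[1]-SA*x+CA*y)/1000,z/1000]
def line(im,P):
    uv=proj(t,np.array(P)).astype(np.float32); return cv2.remap(im,uv[None,:,0].copy(),uv[None,:,1].copy(),cv2.INTER_LINEAR)[0].astype(int).tolist()
ys=range(-36,30,2)
for x in(-10,0,10): print(x,list(zip(ys,line(g,[W(x,y,26) for y in ys]))))
xs=range(-76,-40,2); print("tail sat",list(zip(xs,line(h[...,1].copy(),[W(x,-25,32) for x in xs]))))
for n,d in(("t",t),("s",s)):
    pass
# side: top & nose via saturation along packer line at z=22 top, y=-25
gs=cv2.cvtColor(s["image"],cv2.COLOR_RGB2GRAY).astype(np.float32);hs=cv2.cvtColor(s["image"],cv2.COLOR_RGB2HSV).astype(np.float32)[...,1].copy()
xs=range(-80,40,3);uv=proj(s,np.array([W(x,-25,21) for x in xs])).astype(np.float32)
print("side grey",list(zip(xs,cv2.remap(gs,uv[None,:,0].copy(),uv[None,:,1].copy(),1)[0].astype(int).tolist())))
print("side sat",list(zip(xs,cv2.remap(hs,uv[None,:,0].copy(),uv[None,:,1].copy(),1)[0].astype(int).tolist())))
```

```text
[416.9 104.5 156.8] [0.2 3.1 0. ] 0.030310977298517252 [-0.6  1.   0.6]
-10 [(-36, 209), (-34, 217), (-32, 238), (-30, 250), (-28, 255), (-26, 255), (-24, 255), (-22, 254), (-20, 215), (-18, 164), (-16, 168), (-14, 205), (-12, 216), (-10, 198), (-8, 205), (-6, 184), (-4, 172), (-2, 182), (0, 164), (2, 176), (4, 187), (6, 170), (8, 177), (10, 182), (12, 195), (14, 233), (16, 221), (18, 226), (20, 239), (22, 217), (24, 233), (26, 213), (28, 150)]
0 [(-36, 205), (-34, 221), (-32, 239), (-30, 251), (-28, 255), (-26, 255), (-24, 255), (-22, 253), (-20, 245), (-18, 180), (-16, 182), (-14, 197), (-12, 180), (-10, 209), (-8, 198), (-6, 172), (-4, 170), (-2, 182), (0, 197), (2, 207), (4, 198), (6, 196), (8, 187), (10, 168), (12, 166), (14, 180), (16, 191), (18, 191), (20, 203), (22, 192), (24, 183), (26, 196), (28, 160)]
10 [(-36, 215), (-34, 225), (-32, 237), (-30, 252), (-28, 254), (-26, 255), (-24, 255), (-22, 255), (-20, 214), (-18, 179), (-16, 169), (-14, 229), (-12, 213), (-10, 203), (-8, 215), (-6, 180), (-4, 194), (-2, 200), (0, 165), (2, 193), (4, 199), (6, 205), (8, 238), (10, 217),
[... 501 characters left out ...]
, (-32, 253), (-29, 254), (-26, 251), (-23, 246), (-20, 242), (-17, 245), (-14, 251), (-11, 248), (-8, 242), (-5, 252), (-2, 254), (1, 250), (4, 239), (7, 238), (10, 236), (13, 239), (16, 236), (19, 216), (22, 198), (25, 180), (28, 186), (31, 194), (34, 243), (37, 194)]
side sat [(-80, 130), (-77, 134), (-74, 135), (-71, 138), (-68, 140), (-65, 85), (-62, 56), (-59, 56), (-56, 57), (-53, 56), (-50, 56), (-47, 56), (-44, 57), (-41, 56), (-38, 56), (-35, 30), (-32, 6), (-29, 3), (-26, 5), (-23, 11), (-20, 16), (-17, 16), (-14, 9), (-11, 15), (-8, 22), (-5, 7), (-2, 3), (1, 6), (4, 16), (7, 20), (10, 14), (13, 13), (16, 12), (19, 25), (22, 29), (25, 26), (28, 31), (31, 30), (34, 19), (37, 104)]
```

The packer's tail reads jig x ≈ −66, where home is −65, and the module's right edge is at −19.5, so the packer is seated. The press point is world (484.5, 329.5).

Emit:
drive_tool(steps=[[1, 10, 32, 0, 0], [1, 10, 32, 0, 0], [1, 10, 32, 0, 0], [1, 10, 32, 0, 0], [1, 10, 32, 0, 0], [1, 10, 32, 0, 0], [1, 8, 33, -30, 0], [1, 0, 0, -30, 0], [1, 0, 0, -30, 0], [1, 0, 0, -20, 0], [1, 0, 0, -10, 0], [1, 0, 0, 0, 0], [1, 0, 0, 0, 0], [1, 0, 0, 0, 0]])

```text
clock: 23.23
position: [0.484, 0.3273, 0.0401]
ee_rot: [0.163, 3.136, 0.003]
force: [0.5, 0.2, 0.1]
width: 0.006
gripper_force: 0.0
```

Emit:
drive_tool(steps=[[1, 0.5, 2, -4, 0], [1, 0, 0, -4, 0], [1, 0, 0, -4, 0], [1, 0, 0, -2, 0], [1, 0, 0, 0, 0], [1, 0, 0, 0, 0]])

```text
clock: 23.73
position: [0.484, 0.3285, 0.0251]
ee_rot: [0.163, 3.137, 0.001]
force: [-1.3, 1.1, 4.1]
width: 0.006
gripper_force: 1.9
```

Emit:
drive_tool(steps=[[1, 0, 0, -2, 0], [1, 0, 0, -2, 0], [1, 0, 0, 0, 0], [1, 0, 0, 0, 0], [1, 0, 0, 0, 0]])

```text
clock: 24.15
position: [0.4841, 0.3285, 0.0223]
ee_rot: [0.164, 3.137, 0.002]
force: [-3.6, -1.3, 18.7]
width: 0.005
gripper_force: 9.5
```

Emit:
drive_tool(steps=[[1, 0, 0, -0.5, 0], [1, 0, 0, 0, 0], [1, 0, 0, 0, 0], [1, 0, 0, 0, 0], [1, 0, 0, 0, 0], [1, 0, 0, 0, 0], [1, 0, 0, 0, 0]])

```text
clock: 24.73
position: [0.4841, 0.3285, 0.0222]
ee_rot: [0.164, 3.136, 0.002]
force: [-4.7, -3.7, 23.6]
width: 0.002
gripper_force: 12.2
```

Run:
```python
from h import *
from cell import observe
s=snap("side");o=observe();print(o["position"]*1000,o["force"],o["ft_torque"])
hs=cv2.cvtColor(s["image"],cv2.COLOR_RGB2HSV).astype(np.float32)[...,1].copy()
W=lambda x,y,z:[(O[0]+CA*x+SA*y)/1000,(O[1]-SA*x+CA*y)/1000,z/1000]
xs=range(-80,-40,3);uv=proj(s,np.array([W(x,-25,21) for x in xs])).astype(np.float32)
print(list(zip(xs,cv2.remap(hs,uv[None,:,0].copy(),uv[None,:,1].copy(),1)[0].astype(int).tolist())))
```

```text
[484.15463539 328.5183735   22.23160345] [-5.71810129 -3.48519926 24.76856227] [-0.60792351  1.20627661  0.02721918]
[(-80, 130), (-77, 133), (-74, 135), (-71, 137), (-68, 141), (-65, 86), (-62, 57), (-59, 55), (-56, 57), (-53, 56), (-50, 56), (-47, 54), (-44, 57), (-41, 56)]
```

The module has bottomed: z holds at 22.2 mm while the force rises to 24 N. The packer's position is unchanged, so I'm handing the job in.

```bash
python3 -c "
from cell import arm
print(arm.sign_off())"
```

```text
the job is handed in; nothing more can be done
None
```

I handed the job in at about 25 s: the ring is locked at its mark, the packer's nose is against the back wall in the right-hand gap, and the arm is still holding the module flush at about 24 N (on the first push the nose caught the plate edge and slipped in the grip, so I re-gripped it).

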